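# Unpack a test plate at the microscope bench

## Robot

A 7-joint arm with a two-finger parallel gripper is mounted at the origin on the work surface. World frame = base frame: x ahead of the robot, y to its left, z up, the work surface at z = 0. Lengths are in mm, angles in rad, forces in N, time in s.
With the tool pointing down it reaches from about 425 to 875 mm from the base axis. Payload 4.7 kg.
Tool frame: the origin (TCP) lies at the very end of the fingers, on their centre line; the grasp point (between the pads) lies 19 mm behind it; z points along the fingers, y is the line along which they close (so a half turn about z gives the same grasp; the last joint's range is limited). The gripper opens to 85 mm and grips with 20 to 120 N. Pads are 22 mm wide; open, the fingers measure 114 mm over their backs; the gripper's body (76 mm by 85 mm) begins 54 mm behind the grasp point. The pads swing forward as they close: fully open they stand 13 mm farther back than shut.
Start: joints at [1.202, 0.321, -0.07, 1.45, 0.023, 1.371, -0.057], TCP at [242.77, -602.982, 231.349] pointing down, gripper open.
Joint ranges: [-2.86, 2.86], [-0.3, 2.09], [-1.38, 1.24], [0.06, 2.45], [-1.56, 4.7], [0.09, 2.05], [-2.69, 2.69]. Speed limits (rad/s): [2.57, 2.57, 3.14, 3.14, 3.14, 3.14, 3.14].

## Interface

Orientations are given as a unit quaternion [x, y, z, w].
In Python, from workcell import bot, vision gives the robot as it stands.
- The arm moves only by the tool servo_tool, never from a script. Its argument "steps" is text: rows parted by semicolons, each of 7 numbers parted by spaces: the shift along the tool's x, y, z normalised to -1 to 1, where 1 is 0.15 m, then the turn, a rotation vector about the tool's x, y, z normalised to -1 to 1, where 1 is 360 degrees, then the opening, from 0 (shut) to 1 (fully open). In form: tx ty tz wx wy wz jaw; .... A call has 1 to 10 rows; each row is the pose to reach, as a shift and turn from the pose commanded when the call began, along the tool's axes at that moment, turning the shorter way round; what a row does not reach only later rows make up. A row lasts 1/12 s, in which the tool goes at most 41.7 mm and 7.16 degrees, less where a joint would pass 70% of its speed; a pose out of reach is approached as far as the arm can. A call with a number of a shift or a turn outside -1 to 1 is refused whole. A call with a gripper value outside its range is refused whole. The fingers move at their own pace and stop on an object; "squeeze" is the grip in N (left out, the last holds). Time passes only in rows, so rows that repeat a pose let the fingers close. It gives the time, the measured TCP pose, the force, the opening and the grip force at its end, in the units of the state.
- bot.sense(): the state, without advancing time (a new reading comes with each control period).
- vision.grab_frame(name): name is "side" or "top"; returns a dict with "image" (384x512x3 uint8, red, green, blue), "range_z" (384x512 float32, mm along the optical axis (not along the pixel's ray), 0 where there is no reading), "intrinsics" (3x3 intrinsics, pixels), "k1" (the pictures are not rectified: a ray, as slopes to the right and down, at radius r is drawn at 1 + k1 r^2 times it, then the intrinsics apply), "rvec" (rotation vector, rad) and "tvec" (3), from world to camera coordinates, as OpenCV has them. Camera axes: x right, y down, z forward; pixel columns grow to the right and rows downward; lengths in mm; the calibration is good to about 2 mm. A picture is of the moment at which its call begins.
- bot.finish_job(): hands the job in; it is judged then, once.
The state is a dict: "time_s": time; "joints": joint angles; "qd": joint speeds; "effort": joint torques, N m; "tool_pos": TCP position; "orientation": TCP orientation; "force": force on the tool from outside, world axes, zero at the start; "moment": the same for the moment, N m; "grip_width": finger opening in mm; "finger_force": force on a finger pad.
Only numpy, scipy, OpenCV 4.12 (cv2) and the standard library are available. Lean on these libraries where they do the work, as an engineer would, in place of code of your own. Each camera call takes 0.05 s, during which the arm holds its last target. There are 200 camera calls.

## Task

Unpack the steel test plate for the microscope: first lift the black dust cap off the specimen base and set it, mouth down, fully down in the round cap dish. Then take the plate out of the base and stand it on its short edge in an empty slot of the black slotted rack, all the way down and about midway along the slot. Leave the plate already in the rack, the microscope lens and the mouse where they are.

Things in the scene. Friction and masses are not known exactly. Their poses are not given: they have to be found in the camera images.
- base: specimen base, fixed: aluminium disc 80 mm in diameter and 12 mm thick, carrying a slotted block of about 39 x 30.5 mm that rises to 30 mm above the bench. The slot runs along the base's x axis (33 mm long, 10.5 mm wide); its floor is 12 mm above the bench. Origin: centre of the underside, on the bench, z up.
- cap: black plastic dust cap, an upside-down cup: outside diameter 54 mm, height 58 mm, wall 3 mm, closed top 4 mm thick; about 50 g. It starts loosely over the plate and the base's block, its rim resting on the disc at 12 mm above the bench, its top at 70 mm. Origin: centre of the rim plane (open underside); z points to the closed top.
- plate: bare steel test plate 30 mm wide, 8 mm thick and 50 mm tall when standing; mass about 90 g. Origin: centre of its underside (short edge) when standing; x along the 30 mm width, y through the 8 mm thickness, z up along the 50 mm height. It starts upright in the base's slot, under the cap, its underside 12 mm and its top 62 mm above the bench, 32 mm of it standing clear above the block.
- dish: cap dish, fixed: grey plastic round dish 20 mm high, 68 mm outside diameter at the foot and 82 mm at the rim; walls 4 mm, flared, so that inside it is about 63 mm wide at the floor and 74 mm at the rim; inner floor 5 mm above the bench. Origin: centre of the underside, on the bench.
- dish_floor (a point): centre of the cap dish's inner floor, 5 mm above the bench: where the cap's rim centre should come to.
- rack: black plastic rack, fixed: 60 mm (x) by 124.5 mm (y), 28 mm high, with three parallel slots open at both ends that run along its x axis, 34 mm apart along y, each 11.5 mm wide with rounded mouths (4 mm radius), floor 5 mm above the bench. Origin: centre of the underside, on the bench. The slot at its -y end (slot 1) is taken by another plate; the other two are empty.
- slot2 (a point): centre of the floor of the rack's middle slot (empty), 5 mm above the bench; x along the slot, z up. The dividers rise 23 mm above this point.
- slot3 (a point): centre of the floor of the rack's slot at its +y end (empty); otherwise as slot2.
- old_plate: bystander: the plate already in the rack, standing in the slot at the rack's -y end: bare steel test plate 30 mm wide, 8 mm thick and 50 mm tall when standing; mass about 90 g. Origin: centre of its underside (short edge) when standing; x along the 30 mm width, y through the 8 mm thickness, z up along the 50 mm height. 
- lens: bystander: spare microscope lens standing on the bench, black with steel bands, 48 mm in diameter, 85 mm tall, loose. Origin: centre of its underside.
- mouse: bystander: black computer mouse, 100 x 56 x 32 mm, loose on the bench. Origin: centre of its underside; x along its length.

How it is judged (in metres and radians):
On the way, in this order (a step that is already met when the one before it is completed fails the run):
1. the cap lies mouth down in the cap dish and is let go (horizontal distance between cap and dish_floor below 0.008 m and z of cap in the frame of dish_floor below 0.005 m and angle between cap's own z axis and vertical below 0.15 rad and contact force between cap and the fingers below 0.1 N and linear speed of cap below 0.02 m/s), for 0.2 s.
2. the plate stands on its short edge fully down in an empty slot of the rack and is let go (((horizontal distance between plate and slot2 below 0.018 m and z of plate in the frame of slot2 below 0.005 m) or (horizontal distance between plate and slot3 below 0.018 m and z of plate in the frame of slot3 below 0.005 m)) and angle between plate's own z axis and vertical below 0.3 rad and contact force between plate and the fingers below 0.1 N and linear speed of plate below 0.02 m/s), for 0.2 s.
At the end, for the whole second after the job is handed in: Cap mouth down on the dish floor (rim centre within 8 mm across, under 5 mm above it, tilt under 0.15 rad); plate on its short edge at the bottom of slot 2 or 3 (underside centre within 18 mm across, under 5 mm above the floor, lean under 0.3 rad); both let go and at rest (all of step 1 and all of step 2); the robot touches nothing.
It fails at once if the plate already in the rack is moved by more than 20 mm (distance of old_plate from where it was at the start of the episode above 0.02 m).
It fails at once if the microscope lens is moved by more than 20 mm (distance of lens from where it was at the start of the episode above 0.02 m).
It fails at once if the mouse is moved by more than 20 mm (distance of mouse from where it was at the start of the episode above 0.02 m).
It also fails if it takes over 72 s, if anything falls off the work surface, if the arm or the gripper's body presses on something with over 40 N, if the wrist force passes 120 N, or if a joint passes its speed limit or range.

## Working session

There is one attempt and no reset: what is moved stays moved. The work goes in short steps, Python scripts to look and compute and a tool call to move; the robot and the scene stay as the last step left them, time stands still between calls to the robot, and variables do not carry over. Pictures are saved under pics/ and viewed, at most 10 in all, crops included, and the job is handed in when it is done.

Besides the shell and the picture viewer there is one more tool, called after "Emit:" as name(argument=value, ...), one argument or row to a line, values as JSON. servo_tool: Moves the arm, as the interface text tells. Its arguments: {"type":"object","properties":{"steps":{"type":"string"},"squeeze":{"type":"number"}},"required":["steps"]}

```bash
ls; mkdir -p pics; cat > h.py <<'E'
import numpy as np,cv2
from workcell import bot,vision
def cam(f):
    R=cv2.Rodrigues(np.array(f["rvec"],float))[0];return R,np.array(f["tvec"],float).ravel(),np.array(f["intrinsics"],float),float(f["k1"])
def rays(f,uv):
    R,t,K,k=cam(f);uv=np.atleast_2d(np.array(uv,float))
    d=np.c_[(uv[:,0]-K[0,2])/K[0,0],(uv[:,1]-K[1,2])/K[1,1]];s=d.copy()
    for _ in range(20): s=d/(1+k*(s**2).sum(1,keepdims=True))
    return -R.T@t,np.c_[s,np.ones(len(s))]@R
def at_z(f,uv,z):
    c,d=rays(f,uv);return c+d*((z-c[2])/d[:,2])[:,None]
def at_depth(f,uv):
    c,d=rays(f,uv);uv=np.atleast_2d(np.array(uv,int));return c+d*f["range_z"][uv[:,1],uv[:,0]][:,None]
def cloud(f):
    v,u=np.mgrid[:384,:512];p=at_depth(f,np.c_[u.ravel(),v.ravel()]).reshape(384,512,3);p[f["range_z"]<=0]=np.nan;return p
def proj(f,P):
    R,t,K,k=cam(f);p=np.atleast_2d(P)@R.T+t;s=p[:,:2]/p[:,2:];s=s*(1+k*(s**2).sum(1,keepdims=True));return s*[K[0,0],K[1,1]]+K[:2,2]
def save(f,n,crop=None,sc=1.5):
    im=f["image"][:,:,::-1]
    if crop: x0,y0,x1,y1=crop;im=im[y0:y1,x0:x1]
    cv2.imwrite("pics/"+n,cv2.resize(im,None,fx=sc,fy=sc,interpolation=cv2.INTER_CUBIC))
E
python3 - <<'E'
from h import *
import pickle
s=bot.sense();print(s)
fs={n:vision.grab_frame(n) for n in("top","side")}
pickle.dump(fs,open("f0.pkl","wb"))
for n,f in fs.items():
    save(f,n+"0.png");print(n,rays(f,[[256,192]]),f["k1"],(f["range_z"]>0).mean())
E
```

```text
pics
{'time_s': 0.0, 'joints': array([ 1.20207026,  0.32178691, -0.07007413,  1.45168103,  0.0226026 ,
        1.37078096, -0.05689171]), 'qd': array([-0.0003872 ,  0.00033592,  0.00016539, -0.00046992,  0.0010461 ,
       -0.00031698, -0.00030218]), 'effort': array([ 3.04307587e-04, -4.93576670e+01, -3.82265216e-01, -3.14336193e+01,
        1.28777465e-02,  1.13825145e-02,  3.00342390e-05]), 'tool_pos': array([ 242.55122202, -602.47381889,  230.24381603]), 'orientation': array([ 9.81733161e-01,  1.90260681e-01, -2.28770369e-04, -9.06345669e-04]), 'force': array([-0.36836695, -0.25135215, -0.43832877]), 'moment': array([-0.02838784, -0.02640912, -0.00299725]), 'finger_force': 0.0, 'grip_width': 85.3665431772675}
top (array([509.60492187,   8.60796994, 978.71378485]), array([[ 0.10221652, -0.00119295, -0.99479448]])) -0.13750028420871283 0.9959615071614584
side (array([590.25321662, 985.21034903, 714.04253437]), array([[ 0.03235038, -0.81776864, -0.57481762]])) 0.07012389062364673 0.9959920247395834
```

View pics/top0.png

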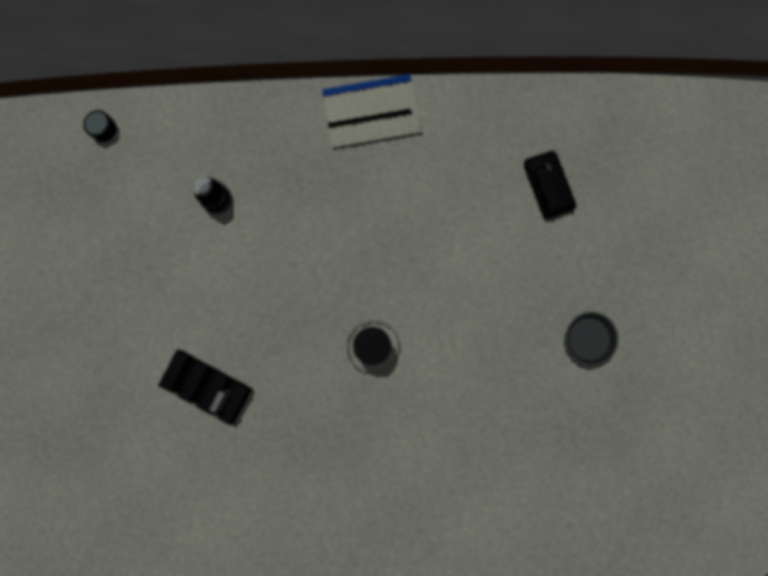

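View pics/side0.png

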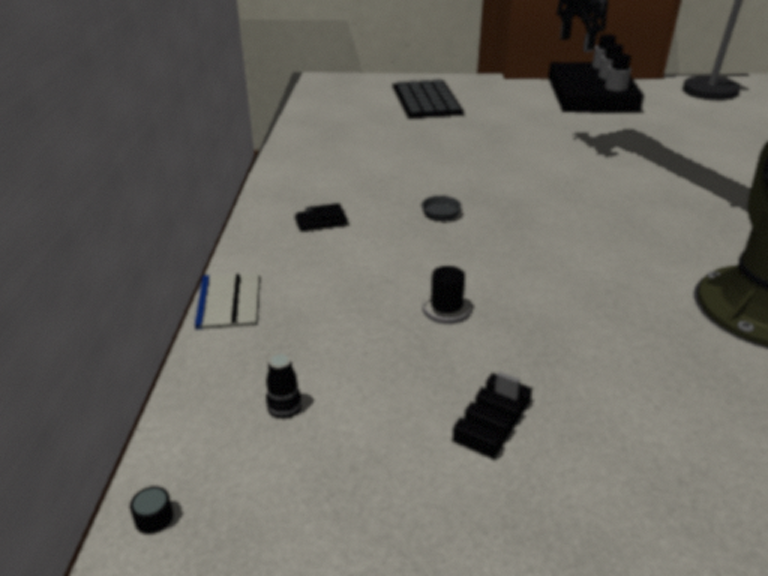

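The top view shows the cap at about (373,346), the dish at (591,339) and the rack at (206,387). The old plate is in the rack's lower-right slot, at about (218,402). The lens is at (212,195) and the mouse at (550,185). The side view agrees with this layout.

```bash
python3 - <<'E'
from h import *
import pickle
np.set_printoptions(precision=1,suppress=True)
fs=pickle.load(open("f0.pkl","rb"));f=fs["top"];g=fs["side"]
C=cloud(f);G=cloud(g)
print("bench z top",np.nanmedian(C[180:200,200:300,2]),"side",np.nanmedian(G[200:230,200:240,2]))
px={"cap":(373,346),"dish":(591,339),"rack":(206,387),"lens":(205,185),"mouse":(550,185)}
for n,p in px.items():
    u,v=np.array(p)/1.5; print(n,at_depth(f,[[u,v]])[0])
def sel(C,c,r,z0,z1):
    m=(np.hypot(C[...,0]-c[0],C[...,1]-c[1])<r)&(C[...,2]>z0)&(C[...,2]<z1);return C[m]
def circ(p):
    h=cv2.minEnclosingCircle(p[:,:2].astype(np.float32));return h
for nm,c,r,z0,z1 in [("cap top",at_depth(f,[[373/1.5,346/1.5]])[0],50,62,80),("base disc",at_depth(f,[[373/1.5,346/1.5]])[0],60,7,18),("dish rim",at_depth(f,[[591/1.5,339/1.5]])[0],60,14,26),("dish floor",at_depth(f,[[591/1.5,339/1.5]])[0],25,-5,14),("rack",at_depth(f,[[206/1.5,387/1.5]])[0],90,20,36)]:
    for k,D in (("top",C),("side",G)):
        p=sel(D,c,r,z0,z1)
        if len(p)<5: print(nm,k,len(p));continue
        print(nm,k,len(p),"mean",p.mean(0),"zmed",np.median(p[:,2]),"circ",circ(p),"rect",cv2.minAreaRect(p[:,:2].astype(np.float32)) if nm=="rack" else "")
rk=at_depth(f,[[206/1.5,387/1.5]])[0]
for k,D in (("top",C),("side",G)):
    p=sel(D,rk,90,42,70);print("old",k,len(p),p.mean(0) if len(p) else "")
save(f,"crop_rack.png",(95,220,180,295),8)
E
```

```text
bench z top -0.6733398880378445 side 1.0376351872549208
cap [522.8  24.9  69.1]
dish [ 524.5 -301.1    4.8]
rack [468.2 277.2   4.4]
lens [755.3 257.3  82.9]
mouse [ 755.2 -244.7   30. ]
cap top top 525 mean [523.4  27.5  69.4] zmed 69.31937579848022 circ ((523.3325805664062, 27.391979217529297), 26.885189056396484) rect 
cap top side 279 mean [527.4  32.2  69.9] zmed 70.49212692019489 circ ((525.3036499023438, 27.99479866027832), 29.755661010742188) rect 
base disc top 81 mean [521.9  27.9  10.7] zmed 10.677314713884243 circ ((523.3756713867188, 27.74925422668457), 39.79256057739258) rect 
base disc side 123 mean [527.8  51.4  11.8] zmed 11.7569820205739 circ ((527.7423095703125, 28.298246383666992), 41.05580139160156) rect 
dish rim top 252 mean [ 524.8 -302.6   18.2] zmed 18.426101214291634 circ ((525.5529174804688, -298.2056884765625), 41.17145919799805) rect 
dish rim side 135 mean [ 528.4 -299.5   18.3] zmed 18.34862261080241 circ ((530.457763671875, -298.2321472167969), 44.73908615112305) rect 
dish floor top 378 mean [ 524.4 -301.1    4.4] zmed 4.3486476626765125 circ ((524.503662109375, -301.0075378417969), 24.885801315307617) rect 
dish floor side 84 mean [ 524.8 -305.7    6. ] zmed 5.809050406913059 circ ((525.5744018554688, -302.9367980957031), 24.396656036376953) rect 
rack top 1140 mean [470.1 275.1  27.1] zmed 27.20745384021012 circ ((469.9574890136719, 276.3407287597656), 68.19326782226562) rect ((470.3542785644531, 276.7515869140625), (125.36102294921875, 60.77069854736328), 60.9935188293457)
rack side 1232 mean [476.5 287.6  27.6] zmed 28.402638416413367 circ ((473.04229736328125, 276.9593200683594), 68.50819396972656) rect ((472.93414306640625, 278.4449462890625), (126.37713623046875, 63.22884750366211), 60.770084381103516)
old top 68 [449.8 247.7  52.6]
old side 120 [452.7 251.   51.6]
```

View pics/crop_rack.png

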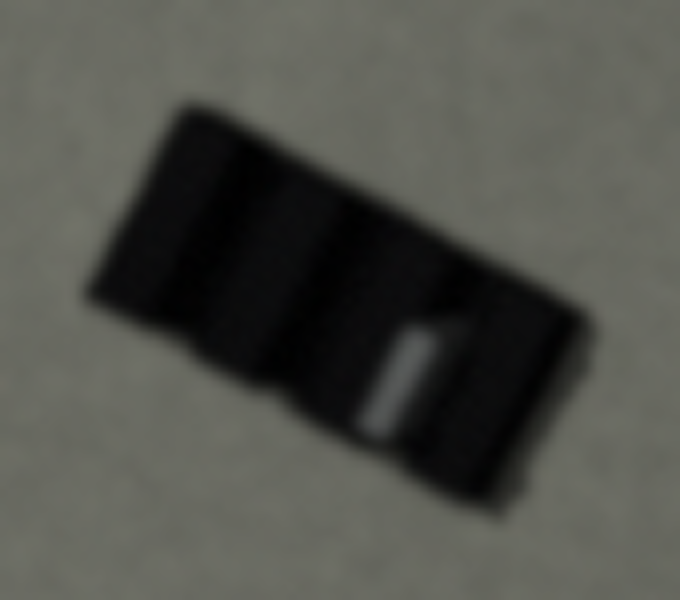

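Emit:
servo_tool(
  steps="0.1 -0.1 0 0 0 -0.019 1;0.2 -0.2 0 0 0 -0.038 1;0.3 -0.3 0 0 0 -0.057 1;0.4 -0.4 0 0 0 -0.076 1;0.5 -0.5 0 0 0 -0.095 1;0.6 -0.6 0 0 0 -0.114 1;0.7 -0.7 0 0 0 -0.133 1;0.8 -0.8 0 0 0 -0.152 1;0.9 -0.87 0 0 0 -0.171 1;0.96 -0.93 0 0 0 -0.189 1",
  squeeze=25,
)

```text
time_s: 0.93
tool_pos: [325.4, -417.7, 231.0]
orientation: [0.704, 0.71, 0.0, -0.0]
force: [-0.3, 0.9, 0.3]
grip_width: 85.0
finger_force: 0.0
```

Emit:
servo_tool(
  steps="0.1 0.05 0 0 0 0 1;0.25 0.1 0 0 0 0 1;0.4 0.18 0 0 0 0 1;0.55 0.24 0 0 0 0 1;0.7 0.3 0 0 0 0 1;0.85 0.38 0 0 0 0 1;1 0.44 0 0 0 0 1",
)

```text
time_s: 1.52
tool_pos: [390.7, -268.4, 231.0]
orientation: [0.707, 0.707, -0.0, -0.0]
force: [1.0, 0.2, 0.3]
grip_width: 85.5
finger_force: 0.0
```

Emit:
servo_tool(
  steps="0.15 0.07 0 0 0 0 1;0.3 0.13 0 0 0 0 1;0.45 0.2 0 0 0 0 1;0.6 0.26 0 0 0 0 1;0.75 0.33 0 0 0 0 1;0.9 0.4 0 0 0 0 1;1 0.44 0 0 0 0 1;1 0.44 0 0 0 0 1",
)

```text
time_s: 2.18
tool_pos: [457.5, -115.6, 231.3]
orientation: [0.705, 0.709, 0.001, -0.0]
force: [-0.2, -0.1, 0.0]
grip_width: 85.3
finger_force: 0.0
```

Emit:
servo_tool(
  steps="0.15 0.07 0 0 0 0 1;0.3 0.13 0 0 0 0 1;0.45 0.2 0 0 0 0 1;0.6 0.26 0 0 0 0 1;0.75 0.33 0.1 0 0 0 1;0.9 0.4 0.2 0 0 0 1;0.98 0.45 0.3 0 0 0 1;0.98 0.45 0.4 0 0 0 1;0.98 0.45 0.4 0 0 0 1;0.98 0.45 0.4 0 0 0 1",
)

```text
time_s: 3.02
tool_pos: [523.1, 26.0, 170.4]
orientation: [0.708, 0.707, -0.001, -0.001]
force: [-0.0, -0.4, 1.1]
grip_width: 85.4
finger_force: 0.0
```

Emit:
servo_tool(
  steps="0 0 0.1 0 0 0 1;0 0 0.2 0 0 0 1;0 0 0.3 0 0 0 1;0 0 0.4 0 0 0 1;0 0 0.5 0 0 0 1;0 0 0.6 0 0 0 1;0 0 0.7 0 0 0 1;0 0 0.8 0 0 0 1;0 0 0.9 0 0 0 1;0 0 0.9 0 0 0 1",
)

```text
time_s: 3.85
tool_pos: [522.5, 25.2, 34.7]
orientation: [0.708, 0.706, -0.002, -0.001]
force: [-0.8, -0.2, -0.8]
grip_width: 85.5
finger_force: 0.0
```

Emit:
servo_tool(
  steps="0 0 0 0 0 0 0.9;0 0 0 0 0 0 0.8;0 0 0 0 0 0 0.7;0 0 0 0 0 0 0.6;0 0 0 0 0 0 0.5;0 0 0 0 0 0 0.4;0 0 0 0 0 0 0.4;0 0 0 0 0 0 0.4;0 0 0 0 0 0 0.4;0 0 0 0 0 0 0.4",
)

```text
time_s: 4.68
tool_pos: [525.0, 26.8, 37.8]
orientation: [0.707, 0.707, 0.0, 0.001]
force: [-0.7, -1.5, 7.3]
grip_width: 52.6
finger_force: 25.7
```

Emit:
servo_tool(
  steps="0 0 -0.05 0 0 0 0.4;0 0 -0.1 0 0 0 0.4;0 0 -0.2 0 0 0 0.4;0 0 -0.3 0 0 0 0.4;0 0 -0.4 0 0 0 0.4;0 0 -0.5 0 0 0 0.4;0 0 -0.6 0 0 0 0.4;0 0 -0.7 0 0 0 0.4;0 0 -0.7 0 0 0 0.4;0 0 -0.7 0 0 0 0.4",
)

```text
time_s: 5.52
tool_pos: [524.5, 27.2, 142.3]
orientation: [0.707, 0.707, 0.001, 0.001]
force: [-0.0, -0.5, -0.7]
grip_width: 52.8
finger_force: 26.3
```

```bash
python3 - <<'E'
from h import *
s=bot.sense();print(s["tool_pos"],s["grip_width"],s["finger_force"],s["force"])
f=vision.grab_frame("side");save(f,"side1.png",(230,100,400,230),4.5)
import pickle;pickle.dump(f,open("f1.pkl","wb"))
E
```

```text
[524.5345395   27.16214518 142.2862238 ] 52.75855241086279 26.345202948432416 [-0.03291119 -0.52222962 -0.73263897]
```

View pics/side1.png

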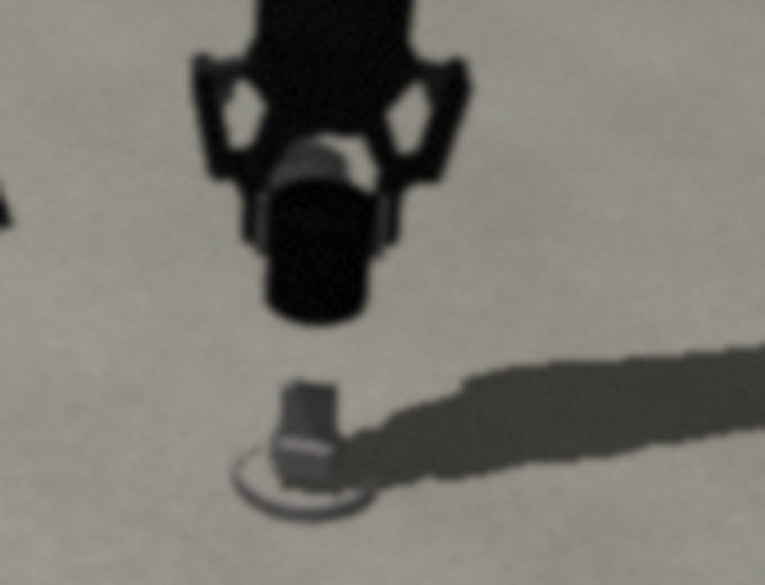

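The cap is gripped and lifted clear, with its rim near crop pixel (317,320). The plate is still upright in the base at (308,430). Next I'll refine the dish centre.

```bash
python3 - <<'E'
from h import *
import pickle
np.set_printoptions(precision=1,suppress=True)
from scipy.optimize import least_squares
fs=pickle.load(open("f0.pkl","rb"))
for k,f in fs.items():
    D=cloud(f);m=(np.hypot(D[...,0]-525,D[...,1]+300)<60)&(D[...,2]>15.5)&(D[...,2]<25)
    p=D[m];print(k,p.min(0),p.max(0))
    # outermost points per angle, circle fit
    c=np.array([525,-300.]);
    for _ in range(5):
        a=np.arctan2(p[:,1]-c[1],p[:,0]-c[0]);r=np.hypot(*(p[:,:2]-c).T);b=((a+np.pi)/(2*np.pi)*24).astype(int)
        o=np.array([p[b==i][r[b==i].argmax(),:2] for i in range(24) if (b==i).any()])
        s=least_squares(lambda q:np.hypot(o[:,0]-q[0],o[:,1]-q[1])-q[2],[*c,41],loss="soft_l1");c=s.x[:2]
    print(k,s.x,len(o))
E
```

```text
top [ 486.3 -337.    15.6] [ 564.6 -257.8   24.2]
top [ 525.7 -297.6   40.2] 24
side [ 490.2 -342.9   15.5] [ 568.5 -254.6   24. ]
side [ 528.8 -295.6   40.7] 24
```

Emit:
servo_tool(
  steps="-0.08 0 0 0 0 0 0.4;-0.2 0 0 0 0 0 0.4;-0.35 0 0 0 0 0 0.4;-0.5 0 0 0 0 0 0.4;-0.65 0 0 0 0 0 0.4;-0.8 0 0 0 0 0 0.4;-0.9 0 0 0 0 0 0.4;-1 0 0 0 0 0 0.4",
)

```text
time_s: 6.23
tool_pos: [522.8, -124.1, 139.9]
orientation: [0.708, 0.707, -0.001, -0.001]
force: [0.0, 0.1, 0.1]
grip_width: 52.8
finger_force: 26.3
```

Emit:
servo_tool(
  steps="-0.12 0 0 0 0 0 0.4;-0.25 0 0 0 0 0 0.4;-0.4 0 0 0 0 0 0.4;-0.55 0 0 0 0 0 0.4;-0.7 0 0 0 0 0 0.4;-0.8 0 0 0 0 0 0.4;-0.9 0 0 0 0 0 0.4;-1 0 0 0 0 0 0.4",
)

```text
time_s: 6.9
tool_pos: [523.5, -273.2, 140.6]
orientation: [0.707, 0.707, 0.0, -0.001]
force: [0.1, -0.4, -1.2]
grip_width: 52.4
finger_force: 26.3
```

Emit:
servo_tool(
  steps="-0.06 0.013 0 0 0 0 0.4;-0.12 0.013 0 0 0 0 0.4;-0.167 0.013 0.1 0 0 0 0.4;-0.167 0.013 0.2 0 0 0 0.4;-0.167 0.013 0.3 0 0 0 0.4;-0.167 0.013 0.4 0 0 0 0.4;-0.167 0.013 0.4 0 0 0 0.4;-0.167 0.013 0.4 0 0 0 0.4",
)

```text
time_s: 7.57
tool_pos: [525.0, -296.9, 79.8]
orientation: [0.707, 0.707, -0.0, -0.001]
force: [0.1, 0.7, 0.3]
grip_width: 52.4
finger_force: 26.4
```

```bash
python3 - <<'E'
from h import *
np.set_printoptions(precision=1,suppress=True)
s=bot.sense();print(s["tool_pos"],s["grip_width"],s["joints"])
f=vision.grab_frame("side");save(f,"side2.png",(230,80,360,180),6)
import pickle;pickle.dump(f,open("f2.pkl","wb"))
E
```

```text
[ 525.  -296.9   79.8] 52.42921977456662 [ 0.9  0.4 -0.6  1.7  0.2  1.1  0.3]
```

View pics/side2.png

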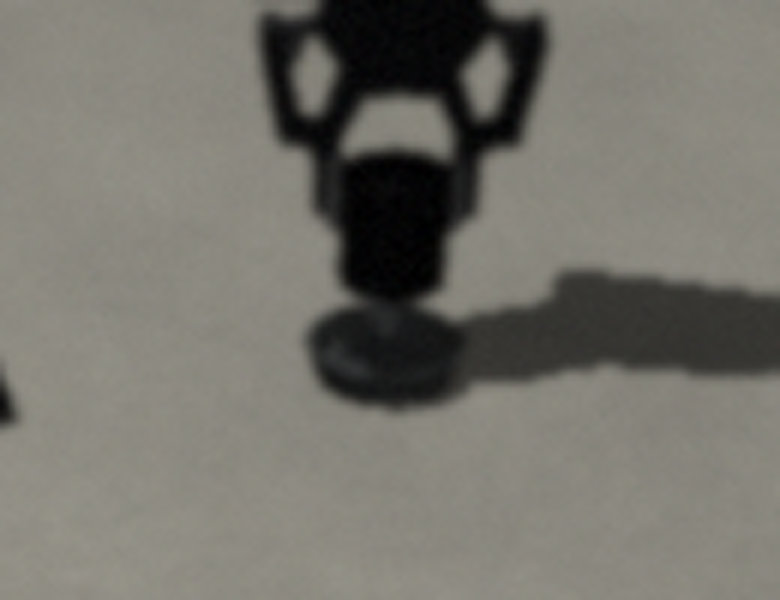

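The cap is at column 391 and the dish at 386, so they line up to within about 2 mm. I'll lower the cap and release it.

Emit:
servo_tool(
  steps="0 0.01 0.06 0 0 0 0.4;0 0.01 0.12 0 0 0 0.4;0 0.01 0.18 0 0 0 0.4;0 0.01 0.22 0 0 0 0.4;0 0.01 0.26 0 0 0 0.4;0 0.01 0.3 0 0 0 0.4;0 0.01 0.32 0 0 0 0.4;0 0.01 0.335 0 0 0 0.4;0 0.01 0.335 0 0 0 0.4",
)

```text
time_s: 8.37
tool_pos: [527.4, -298.0, 31.2]
orientation: [0.707, 0.707, -0.0, 0.0]
force: [-0.3, -0.2, -0.9]
grip_width: 52.5
finger_force: 26.4
```

Emit:
servo_tool(
  steps="0 0 0 0 0 0 0.68;0 0 0 0 0 0 0.72;0 0 0 0 0 0 0.76;0 0 0 0 0 0 0.8;0 0 0 0 0 0 0.9;0 0 0 0 0 0 1;0 0 0 0 0 0 1;0 0 0 0 0 0 1;0 0 0 0 0 0 1;0 0 0 0 0 0 1",
)

```text
time_s: 9.2
tool_pos: [527.2, -297.9, 31.1]
orientation: [0.707, 0.707, -0.0, 0.0]
force: [0.1, -0.6, -0.7]
grip_width: 85.8
finger_force: 0.0
```

Emit:
servo_tool(
  steps="0 0 -0.05 0 0 0 1;0 0 -0.12 0 0 0 1;0 0 -0.2 0 0 0 1;0 0 -0.35 0 0 0 1;0 0 -0.5 0 0 0 1;0 0 -0.65 0 0 0 1;0 0 -0.8 0 0 0 1;0 0 -0.9 0 0 0 1;0 0 -1 0 0 0 1;0 0 -1 0 0 0 1",
)

```text
time_s: 10.03
tool_pos: [529.5, -298.7, 186.3]
orientation: [0.707, 0.707, 0.001, 0.004]
force: [-0.3, 0.2, 1.0]
grip_width: 85.4
finger_force: 0.0
```

```bash
python3 - <<'E'
from h import *
np.set_printoptions(precision=1,suppress=True)
import pickle
s=bot.sense();print(s["tool_pos"],s["time_s"])
f=vision.grab_frame("top");g=vision.grab_frame("side");pickle.dump((f,g),open("f3.pkl","wb"))
for k,q in(("top",f),("side",g)):
    D=cloud(q);m=(np.hypot(D[...,0]-526,D[...,1]+298)<45)&(D[...,2]>55)&(D[...,2]<72);p=D[m]
    print(k,len(p),np.median(p[:,2]) if len(p) else '',cv2.minEnclosingCircle(p[:,:2].astype(np.float32)) if len(p) else '')
    m=(np.hypot(D[...,0]-524,D[...,1]-27.5)<30)&(D[...,2]>52)&(D[...,2]<70);p=D[m]
    print(" plate",len(p),p.mean(0),cv2.minAreaRect(p[:,:2].astype(np.float32)))
    m=(np.hypot(D[...,0]-524,D[...,1]-27.5)<35)&(D[...,2]>22)&(D[...,2]<70);p=D[m]
    print(" block",len(p),cv2.minAreaRect(p[:,:2].astype(np.float32)))
a=np.vstack
A=cv2.resize(f["image"][205:255,220:280],None,fx=6.4,fy=6.4,interpolation=cv2.INTER_CUBIC)
B=cv2.resize(g["image"][160:220,265:330],None,fx=5.9,fy=5.333,interpolation=cv2.INTER_CUBIC)
print(A.shape,B.shape);cv2.imwrite("pics/plate3.png",np.hstack([A,B])[:,:,::-1])
E
```

```text
[ 529.5 -298.7  186.3] 10.0333
top 514 62.28493205817165 ((527.2149047851562, -296.78338623046875), 27.249834060668945)
 plate 55 [523.5  27.4  61. ] ((523.3416748046875, 27.479190826416016), (7.903648376464844, 28.498252868652344), 79.18523406982422)
 block 200 ((523.57568359375, 27.43136978149414), (30.363399505615234, 38.438331604003906), 79.66961669921875)
side 160 63.09187588730924 ((528.0989990234375, -292.88092041015625), 30.055957794189453)
 plate 67 [526.9  29.7  59.9] ((527.0944213867188, 29.44158172607422), (13.302909851074219, 29.928260803222656), 71.73038482666016)
 block 256 ((525.9749145507812, 32.573326110839844), (37.10002136230469, 31.68048667907715), 8.700552940368652)
(320, 384, 3) (320, 384, 3)
```

View pics/plate3.png

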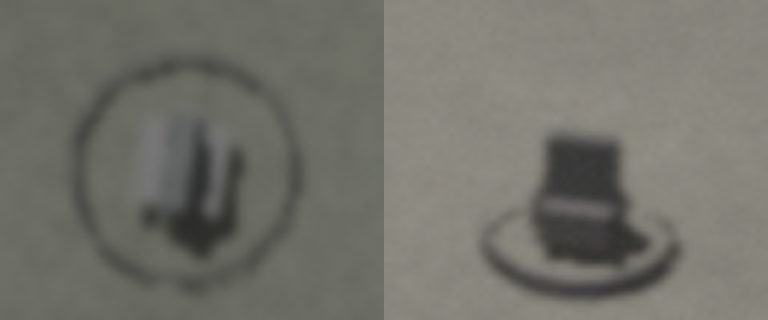

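Cap seated: its top is at z 62–63 and it is on the dish centre. The plate's top centre is at (523.5, 27.4) and its width runs along −10.5°. I'll move above the plate and turn the tool.

Emit:
servo_tool(
  steps="0.12 0 0 0 0 0 1;0.25 0 0 0 0 0 1;0.4 0 0 0 0 0 1;0.55 0 0 0 0 0 1;0.7 0 0 0 0 0 0.8;0.8 0 0 0 0 0 0.6;0.9 0 0 0 0 0 0.5;1 0 0 0 0 0 0.4",
)

```text
time_s: 10.8
tool_pos: [526.8, -146.8, 180.5]
orientation: [0.707, 0.707, -0.0, -0.0]
force: [-0.1, -0.8, 0.1]
grip_width: 38.7
finger_force: 0.0
```

Emit:
servo_tool(
  steps="0.12 0 0 0 0 0 0.4;0.25 0 0 0 0 0 0.4;0.4 0 0 0 0 0 0.4;0.55 0 0 0 0 0 0.4;0.7 0 0 0 0 0 0.4;0.8 0 0 0 0 0 0.4;0.9 0 0 0 0 0 0.4;1 0 0 0 0 0 0.4",
)

```text
time_s: 11.47
tool_pos: [527.1, 3.0, 180.8]
orientation: [0.707, 0.707, -0.0, -0.0]
force: [0.4, -0.0, -0.5]
grip_width: 34.3
finger_force: 0.0
```

Emit:
servo_tool(
  steps="0.05 0 0 0 0 -0.019 0.4;0.1 0 0 0 0 -0.038 0.4;0.17 0 0 0 0 -0.057 0.4;0.17 0 0 0 0 -0.076 0.4;0.17 0 0 0 0 -0.095 0.4;0.17 0 0 0 0 -0.114 0.4;0.17 0 0 0 0 -0.133 0.4;0.17 0 0 0 0 -0.152 0.4;0.17 0 0 0 0 -0.171 0.4;0.17 0 0 0 0 -0.189 0.4",
)

```text
time_s: 12.3
tool_pos: [527.2, 27.5, 180.8]
orientation: [0.188, 0.982, -0.0, -0.0]
force: [0.1, 0.9, -0.8]
grip_width: 34.1
finger_force: 0.0
```

Emit:
servo_tool(
  steps="0 0 0 0 0 -0.015 0.4;0 0 0 0 0 -0.032 0.4;0 0 0 0 0 -0.032 0.4;0 0 0 0 0 -0.032 0.4;0 0 0 0 0 -0.032 0.4",
)

```text
time_s: 12.72
tool_pos: [527.3, 27.5, 180.9]
orientation: [0.093, 0.996, -0.0, -0.0]
force: [-0.4, -0.4, 1.2]
grip_width: 34.4
finger_force: 0.0
```

```bash
cat >> h.py <<'E'
def avg(n=6):
    P=[];Y=[]
    from scipy.spatial.transform import Rotation as Ro
    for _ in range(n):
        s=bot.sense();P.append(s["tool_pos"]);M=Ro.from_quat(s["orientation"]).as_matrix();Y.append(M);f=vision.grab_frame("side")
    M=np.mean(Y,0);P=np.array(P);return P.mean(0),P.std(0),M,s,f
def togo(p,M,target,yaw):
    d=M.T@(np.array(target)-p)/150;y=np.degrees(np.arctan2(M[1,0],M[0,0]));return d,y,-((yaw-y+180)%360-180)/360
E
python3 - <<'E'
from h import *
np.set_printoptions(precision=3,suppress=True)
p,sd,M,s,f=avg();print(p,sd,M[:,2],s["joints"],s["grip_width"]);print(togo(p,M,[523.5,27.4,38],169.5))
E
```

```text
[527.36   27.553 180.982] [0.025 0.037 0.046] [-0. -0. -1.] [ 0.769  0.191 -0.955  1.794  0.165  1.241  1.156] 34.3712820845841
(array([ 0.025, -0.006,  0.953]), np.float64(169.4360130037239), np.float64(-0.0001777416563224992))
```

Emit:
servo_tool(
  steps="0.025 -0.006 0.1 0 0 0 0.4;0.025 -0.006 0.22 0 0 0 0.4;0.025 -0.006 0.35 0 0 0 0.4;0.025 -0.006 0.5 0 0 0 0.4;0.025 -0.006 0.65 0 0 0 0.4;0.025 -0.006 0.77 0 0 0 0.4;0.025 -0.006 0.86 0 0 0 0.4;0.025 -0.006 0.92 0 0 0 0.4;0.025 -0.006 0.953 0 0 0 0.4;0.025 -0.006 0.953 0 0 0 0.4",
)

```text
time_s: 13.85
tool_pos: [523.3, 27.4, 37.5]
orientation: [0.091, 0.996, 0.0, -0.0]
force: [-0.4, 0.0, 0.0]
grip_width: 34.1
finger_force: 0.0
```

Emit:
servo_tool(
  steps="0 0 0 0 0 0 0.35;0 0 0 0 0 0 0.3;0 0 0 0 0 0 0.25;0 0 0 0 0 0 0.2;0 0 0 0 0 0 0.15;0 0 0 0 0 0 0.1;0 0 0 0 0 0 0.05;0 0 0 0 0 0 0.02;0 0 0 0 0 0 0.02;0 0 0 0 0 0 0.02",
  squeeze=50,
)

```text
time_s: 14.68
tool_pos: [523.9, 27.3, 38.5]
orientation: [0.091, 0.996, -0.0, 0.0]
force: [-0.4, -0.5, 4.8]
grip_width: 7.1
finger_force: 50.6
```

```bash
python3 - <<'E'
from h import *
np.set_printoptions(precision=3,suppress=True)
p,sd,M,s,f=avg(3);print(p,s["grip_width"],s["finger_force"],s["force"],s["moment"],s["joints"]);save(f,"side4.png",(230,100,400,230),4.5)
E
```

```text
[523.858  27.336  38.47 ] 7.039577863968499 50.70957005023956 [-0.22   0.047  5.372] [-0.109  0.178  0.021] [ 0.669  0.372 -0.881  1.942  0.344  0.984  1.016]
```

View pics/side4.png

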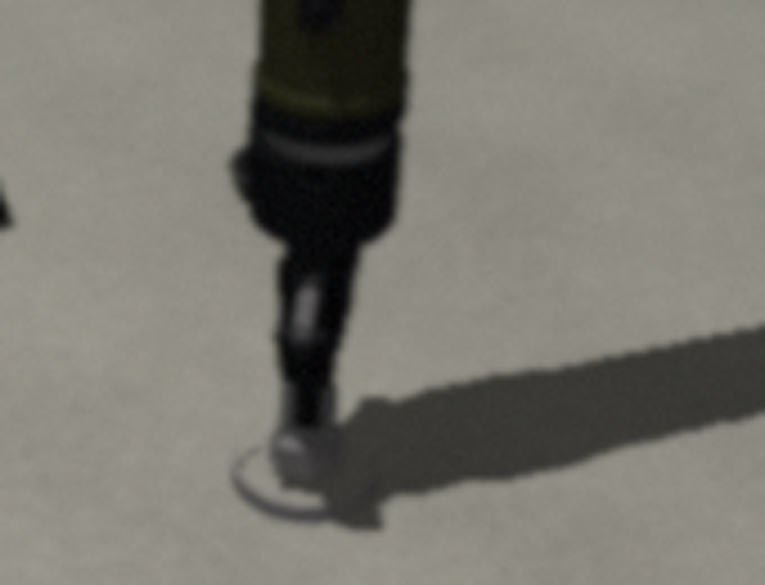

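The plate is gripped, with the finger at crop (305,390) centred on it. Now I'll lift it.

Emit:
servo_tool(
  steps="0 0 -0.04 0 0 0 0.02;0 0 -0.1 0 0 0 0.02;0 0 -0.18 0 0 0 0.02;0 0 -0.28 0 0 0 0.02;0 0 -0.4 0 0 0 0.02;0 0 -0.5 0 0 0 0.02;0 0 -0.58 0 0 0 0.02;0 0 -0.64 0 0 0 0.02;0 0 -0.64 0 0 0 0.02",
)

```text
time_s: 15.58
tool_pos: [524.8, 27.5, 136.3]
orientation: [0.091, 0.996, -0.0, 0.002]
force: [-0.3, -0.4, -1.0]
grip_width: 6.8
finger_force: 49.9
```

```bash
python3 - <<'E'
from h import *
np.set_printoptions(precision=3,suppress=True)
p,sd,M,s,f=avg(3);print(p,s["grip_width"],s["finger_force"],s["force"],s["joints"]);print(togo(p,M,[486.9,306.5,134],150.9))
D=cloud(f);m=(np.hypot(D[...,0]-524,D[...,1]-27.5)<30)&(D[...,2]>90)&(D[...,2]<130);q=D[m];print(len(q),q[:,2].min(),q.mean(0))
E
```

```text
[524.107  27.292 135.133] 7.183091452129615 49.92797076702118 [-0.015  0.899 -1.18 ] [ 0.751  0.236 -0.946  1.858  0.209  1.153  1.12 ]
(array([0.582, 1.785, 0.006]), np.float64(169.52059195321667), np.float64(0.051723866536712945))
101 108.05447822607994 [526.791  29.979 118.913]
```

Emit:
servo_tool(
  steps="0.03 0.08 0 0 0 0.005 0.02;0.06 0.2 0 0 0 0.01 0.02;0.1 0.32 0 0 0 0.015 0.02;0.14 0.44 0 0 0 0.02 0.02;0.18 0.56 0 0 0 0.025 0.02;0.22 0.68 0 0 0 0.03 0.02;0.26 0.8 0 0 0 0.04 0.02;0.29 0.9 0 0 0 0.0517 0.02;0.29 0.9 0 0 0 0.0517 0.02",
)

```text
time_s: 16.48
tool_pos: [503.5, 172.1, 133.4]
orientation: [0.249, 0.968, 0.001, -0.001]
force: [-0.4, 0.8, -0.8]
grip_width: 7.0
finger_force: 49.9
```

```bash
python3 - <<'E'
from h import *
np.set_printoptions(precision=3,suppress=True)
p,sd,M,s,f=avg(3);print(p,s["grip_width"],s["joints"]);print(togo(p,M,[486.9,306.5,134],150.9))
E
```

```text
[504.046 170.017 133.27 ] 6.887498664590703 [ 0.479  0.264 -0.955  1.839  0.234  1.16   0.511]
(array([ 0.539,  0.742, -0.004]), np.float64(151.1431696746309), np.float64(0.0006754713184191827))
```

Emit:
servo_tool(
  steps="0.04 0.06 0 0 0 0 0.02;0.11 0.15 0 0 0 0 0.02;0.18 0.25 0 0 0 0 0.02;0.25 0.35 0 0 0 0 0.02;0.32 0.45 0 0 0 0 0.02;0.4 0.55 0.1 0 0 0 0.02;0.48 0.65 0.2 0 0 0 0.02;0.539 0.742 0.3 0 0 0 0.02;0.539 0.742 0.3 0 0 0 0.02;0.539 0.742 0.3 0 0 0 0.02",
)

```text
time_s: 17.47
tool_pos: [488.3, 303.5, 87.9]
orientation: [0.251, 0.968, -0.001, -0.001]
force: [0.4, -0.6, -1.2]
grip_width: 7.1
finger_force: 49.8
```

```bash
python3 - <<'E'
from h import *
np.set_printoptions(precision=3,suppress=True)
p,sd,M,s,f=avg(4);print(p,sd,s["grip_width"],s["joints"],s["force"]);print(togo(p,M,[486.9,306.5,60],150.9))
save(f,"side5.png",(280,190,390,315),4.8)
# project rack model & expected plate bottom in side and print
g=vision.grab_frame("top");import pickle;pickle.dump((f,g),open("f5.pkl","wb"))
for k,q in(("side",f),("top",g)):
    D=cloud(q);m=(np.hypot(D[...,0]-480,D[...,1]-290)<110)&(D[...,2]>18)&(D[...,2]<36);r=D[m];print(k,cv2.minAreaRect(r[:,:2].astype(np.float32)))
    print(proj(q,[[p[0],p[1],p[2]-26.5],[486.9,306.5,28]]))
E
```

```text
[489.349 303.031  88.838] [0.659 0.272 0.628] 7.104087513836558 [ 0.169  0.433 -0.932  1.778  0.384  1.125  0.172] [-0.104  0.185 -0.502]
(array([0.026, 0.012, 0.192]), np.float64(150.86796856055955), np.float64(-8.897622066794182e-05))
side ((473.65911865234375, 278.74859619140625), (125.4114761352539, 62.67832946777344), 61.39016342163086)
[[322.705 266.87 ]
 [322.797 281.066]]
top ((470.4329528808594, 276.8661193847656), (125.5626220703125, 60.842498779296875), 60.756370544433594)
[[117.979 249.403]
 [121.325 250.125]]
```

View pics/side5.png

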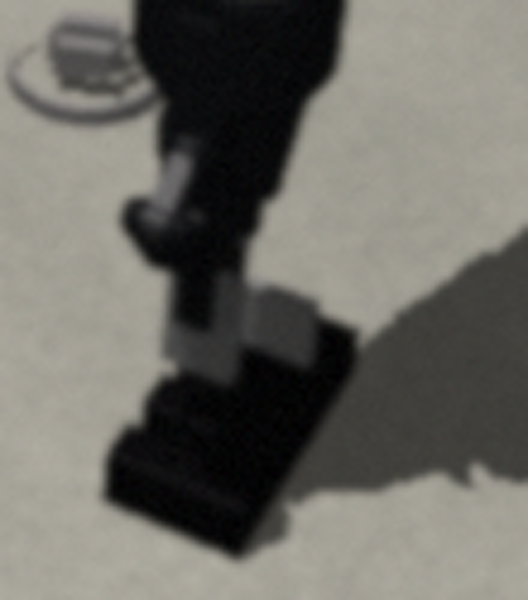

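The plate hangs upright. Its bottom edge is at crop (200,372), within about 1 px of where my prediction puts it, over the far slot. I'll correct the last few millimetres.

Emit:
servo_tool(
  steps="0.026 0.012 0 0 0 0 0.02;0.026 0.012 0.06 0 0 0 0.02;0.026 0.012 0.12 0 0 0 0.02;0.026 0.012 0.16 0 0 0 0.02;0.026 0.012 0.16 0 0 0 0.02;0.026 0.012 0.16 0 0 0 0.02;0.026 0.012 0.16 0 0 0 0.02;0.026 0.012 0.16 0 0 0 0.02",
)

```text
time_s: 18.38
tool_pos: [486.4, 308.3, 65.3]
orientation: [0.251, 0.968, 0.0, 0.0]
force: [0.1, 0.1, -1.3]
grip_width: 6.9
finger_force: 49.9
```

```bash
python3 - <<'E'
from h import *
np.set_printoptions(precision=3,suppress=True)
p,sd,M,s,f=avg(4);print(p,sd,s["grip_width"],s["joints"],s["force"]);print(togo(p,M,[486.9,306.5,32],150.9))
E
```

```text
[486.392 308.249  65.358] [0.02  0.037 0.034] 6.73815759848071 [ 0.143  0.462 -0.916  1.798  0.412  1.085  0.144] [ 0.668  0.514 -1.392]
(array([-0.009, -0.009,  0.222]), np.float64(150.9240472871071), np.float64(6.679801974193032e-05))
```

Emit:
servo_tool(
  steps="-0.009 -0.009 0 0 0 0 0.02;-0.009 -0.009 0.02 0 0 0 0.02;-0.009 -0.009 0.05 0 0 0 0.02;-0.009 -0.009 0.08 0 0 0 0.02;-0.009 -0.009 0.1 0 0 0 0.02;-0.009 -0.009 0.1 0 0 0 0.02;-0.009 -0.009 0.1 0 0 0 0.02",
)

```text
time_s: 19.17
tool_pos: [486.4, 306.2, 49.7]
orientation: [0.251, 0.968, -0.0, -0.0]
force: [-1.4, -0.5, -1.0]
grip_width: 6.7
finger_force: 49.9
```

```bash
python3 - <<'E'
from h import *
np.set_printoptions(precision=3,suppress=True)
p,sd,M,s,f=avg(3);print(p,s["grip_width"],s["force"]);print(togo(p,M,[486.9,306.5,32],150.9))
E
```

```text
[486.562 306.268  49.892] 7.072862617954239 [ 0.091 -0.221 -0.972]
(array([-0.001,  0.002,  0.119]), np.float64(150.93014708310068), np.float64(8.374189750186803e-05))
```

No contact force, and the plate has entered the slot mouth.

Emit:
servo_tool(
  steps="0 0 0.02 0 0 0 0.02;0 0 0.04 0 0 0 0.02;0 0 0.06 0 0 0 0.02;0 0 0.08 0 0 0 0.02;0 0 0.1 0 0 0 0.02;0 0 0.112 0 0 0 0.02;0 0 0.112 0 0 0 0.02;0 0 0.112 0 0 0 0.02",
)

```text
time_s: 19.98
tool_pos: [486.6, 306.2, 33.1]
orientation: [0.251, 0.968, -0.0, -0.0]
force: [0.8, -0.1, -0.4]
grip_width: 6.8
finger_force: 49.9
```

Emit:
servo_tool(
  steps="0 0 0 0 0 0 0.12;0 0 0 0 0 0 0.16;0 0 0 0 0 0 0.2;0 0 0 0 0 0 0.25;0 0 0 0 0 0 0.3;0 0 0 0 0 0 0.3;0 0 0 0 0 0 0.3;0 0 0 0 0 0 0.3;0 0 0 0 0 0 0.3;0 0 0 0 0 0 0.3",
)

```text
time_s: 20.82
tool_pos: [486.7, 306.2, 33.3]
orientation: [0.251, 0.968, -0.0, 0.0]
force: [0.8, -0.8, 0.5]
grip_width: 25.7
finger_force: 0.0
```

Emit:
servo_tool(
  steps="0 0 -0.04 0 0 0 0.3;0 0 -0.1 0 0 0 0.3;0 0 -0.2 0 0 0 0.3;0 0 -0.32 0 0 0 0.3;0 0 -0.45 0 0 0 0.3;0 0 -0.6 0 0 0 0.3;0 0 -0.7 0 0 0 0.3;0 0 -0.8 0 0 0 0.3;0 0 -0.9 0 0 0 0.3;0 0 -1 0 0 0 0.3",
)

```text
time_s: 21.65
tool_pos: [486.8, 306.6, 185.8]
orientation: [0.251, 0.968, 0.0, 0.001]
force: [1.1, -0.4, 0.0]
grip_width: 25.7
finger_force: 0.0
```

Emit:
servo_tool(
  steps="0.1 -0.2 0 0 0 0 0.3;0.1 -0.4 0 0 0 0 0.3;0.1 -0.6 0 0 0 0 0.3;0.1 -0.8 0 0 0 0 0.3;0.1 -0.9 0 0 0 0 0.3;0.1 -1 0 0 0 0 0.3;0.1 -1 0 0 0 0 0.3;0.1 -1 0 0 0 0 0.3;0.1 -1 0 0 0 0 0.3",
)

```text
time_s: 22.4
tool_pos: [401.2, 183.6, 184.2]
orientation: [0.25, 0.968, 0.0, 0.001]
force: [0.6, -0.6, -0.4]
grip_width: 25.4
finger_force: 0.0
```

```bash
python3 - <<'E'
from h import *
np.set_printoptions(precision=1,suppress=True)
s=bot.sense();print(s["tool_pos"],s["time_s"],s["finger_force"])
f=vision.grab_frame("side");g=vision.grab_frame("top")
for k,q in(("side",f),("top",g)):
    D=cloud(q)
    for n,c in (("new",(486.9,306.5)),("old",(452,248)),("cap",(526,-297))):
        m=(np.hypot(D[...,0]-c[0],D[...,1]-c[1])<26)&(D[...,2]>42)&(D[...,2]<80);r=D[m];print(k,n,len(r),r.mean(0),np.percentile(r[:,2],90))
A=cv2.resize(f["image"][210:310,280:380],(560,560),interpolation=cv2.INTER_CUBIC)
cv2.imwrite("pics/fin.png",A[:,:,::-1])
E
```

```text
[401.2 183.6 184.2] 22.4 0.0
side new 140 [489.5 307.   51.8] 57.401898051490456
side old 119 [452.7 250.7  51.5] 56.394218034618916
side cap 148 [ 524.1 -290.2   59.5] 64.8814388523095
top new 76 [486.8 304.   52.4] 56.239489014489266
top old 71 [450.3 247.3  52.6] 55.74652027098182
top cap 469 [ 525.6 -296.5   61.9] 64.35560717222475
```

View pics/fin.png

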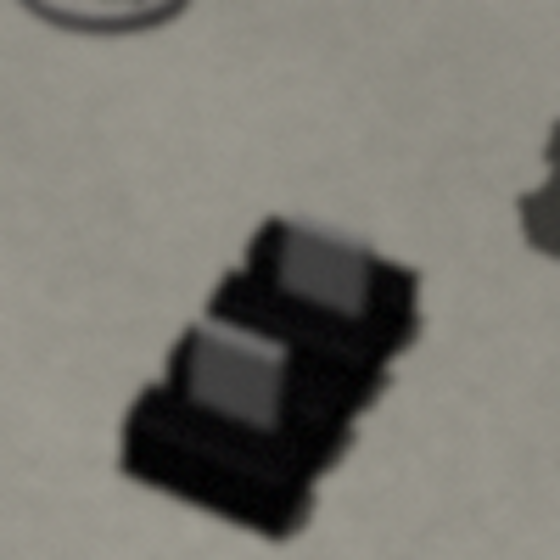

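Both plates stand at the same height: the new one at about (238,372) in slot 3, the old one undisturbed at about (325,265). The new plate's top is at z≈56, so it is fully down.

```bash
python3 -c "
from workcell import bot
print(bot.finish_job())"
```

```text
the job is handed in; nothing more can be done
None
```

I handed the job in at about 22 s: the cap is seated mouth down in the dish, the plate stands fully down about midway along slot 3, and the old plate is where it was; the lens and mouse were not re-measured, and no verdict was returned.

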